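Clamp a weaving former in the spring vice

ROBOT

A 6-joint arm with a two-finger parallel gripper is mounted at the origin on the work surface. World frame = base frame: x ahead of the robot, y to its left, z up, the work surface at z = 0. Lengths are in m, angles in rad, forces in N, time in s.
With the tool pointing down it reaches from about 0.275 to 0.875 m from the base axis. Payload 12.5 kg.
Tool frame: the origin (TCP) lies at the very end of the fingers, on their centre line; the grasp point (between the pads) lies 19 mm behind it (ctrl.tcp_to_grasp is the distance from the TCP to the grasp point, in m); z points along the fingers, x is the direction in which the jaws open and shut, and the axes are right-handed (so a half turn about z gives the same grasp; the last joint's range is limited). The gripper opens to 85 mm and grips with 20 to 120 N. Pads are 22 mm wide; open, the fingers measure 114 mm over their backs; the gripper's body (76 mm by 85 mm) begins 54 mm behind the grasp point. The pads swing forward as they close: fully open they stand 13 mm farther back than shut.
Start: joints at [-1.324, 0.351, 1.652, -0, 1.139, -0.085], TCP at [0.179, -0.52, 0.231] pointing down, gripper open.
Joint ranges: [-2.75, 2.75], [-0.79, 2.1], [0.01, 2.65], [-1.57, 4.71], [0.07, 3.14], [-2.87, 2.87]. Speed limits (rad/s): [2.22, 2.22, 2.79, 3.14, 3.14, 3.14].

INTERFACE

Orientations are given as a unit quaternion [x, y, z, w].
In Python, from cell import ctrl, viewer gives the robot as it stands. Calls block until the motion is done:
- ctrl.move_pose(position, orientation): joint-space move of the TCP to a pose.
- ctrl.move_linear(position, ori=None, feed=0.15, f_stop=None): straight line of the TCP; ori=None keeps the orientation; feed is the mean speed in m/s. With f_stop (N) it stops when the force on the tool has changed by that much, and returns True; else False.
- ctrl.set_joints(angles): joint-space move.
- ctrl.grip(opening): finger opening in m; the grip force is fixed at half the most; returns when the fingers have stopped.
- ctrl.hold(seconds).
- ctrl.solve_ik(position, orientation): joint angles nearest the present ones, or None.
- viewer.grab_frame(name): name is "scene" or "top"; returns the picture (420x560x3 uint8, red, green, blue); there is no depth.
- viewer.camera_model(name): a dict with "fx", "fy", "cx", "cy" (pixels), "camera_from_world" (4x4, takes a point from world to camera coordinates). Camera axes: x right, y up, looking along -z (the intrinsics and any distortion apply to the point x, -y, -z); pixel columns grow to the right and rows downward; lengths in m; the calibration is good to about 2 mm. A picture is of the moment at which its call begins. camera_model takes no time and is no camera call.
A pose or a line that the arm cannot do raises ctrl.Unreachable and nothing moves.
- ctrl.finish_job(): hands the job in, once; it reports no verdict.
Readings, each from a call of its own:
- ctrl.read_clock(): time.
- ctrl.read_joints(): joint angles.
- ctrl.read_qd(): joint speeds.
- ctrl.read_tau(): joint torques, N m.
- ctrl.read_tool_pos(): TCP position.
- ctrl.read_ee_rot(): TCP orientation.
- ctrl.read_force(): force on the tool from outside, world axes, zero at the start.
- ctrl.read_wrist_torque(): the same for the moment, N m.
- ctrl.read_grip_width(): finger opening in m.
Only numpy, scipy, OpenCV 4.12 (cv2) and the standard library are available. Lean on these libraries where they do the work, as an engineer would, in place of code of your own. Each camera call takes 0.05 s, during which the arm holds its last target. There are 200 camera calls.

TASK

Set up the spring vice for strip weaving: pull its sprung jaw out by the handle to the stop so that the catch holds it, let go, and stand the rectangular former (not the hexagonal or the round one) upright on the bed in the middle between the jaws. Then push the catch button right down to let the jaw close, so that the former is left clamped squarely between both jaws. Leave everything else on the table where it is.

Things in the scene. Friction and masses are not known exactly. Their poses are not given: they have to be found in the camera images.
- vice: spring vice screwed to the table. Origin: on the table under the middle of its plywood bed; +x = the way the jaw is pulled out, z up. In mm in this frame: bed 310 (x) x 110 (y), top at z = 20; fixed wooden jaw x -150 to -125, 90 wide, top z = 65; aluminium housing x 0 to 50, 76 wide, top z = 58, the catch button on it; steel bar (24 wide, z 32 to 40) from sliding jaw through housing to handle
- jaw (a joint): m the sliding jaw is pulled out: 0 shut (jaws 12 mm apart), 0.080 at the stop (92 mm apart). Spring pulls it shut: 4 N at 0, 7 N at the stop; the catch adds some 3 N near the end, damping 12 N per m/s. Pulled past 0.077 the catch springs up by itself and, once the handle is let go, holds the jaw at about 0.077; short of that the jaw is drawn shut again
- handle (a point): upright wooden handle on the end of the bar, +x of the housing: 14 thick along the vice's x, 46 wide along its y, z = 31 to 95. The point is on its centreline 15 below its top (z = 80) and moves with the jaw from x = 97 to 177 mm in the vice's frame. Jaw shut: 40 mm between housing and handle, free above the bar (z = 40)
- button_top (a point): the round dark steel catch button on top of the housing, 28 in diameter; the point is the middle of its top face, z = 80 when up, at x = 25, y = 0 in the vice's frame
- catch (a joint): how far the catch button is pressed down, in m: 0 up, 0.012 fully down. Spring 2 N to 4.4 N; while it holds the jaw, up to about 5.5 N; it lets the jaw go at about 0.007 to 0.009 and springs up again when released
- seat (a point): point on the bed (z = 20) at x = -95, y = 0 mm in the vice's frame: place of the former's underside centre once clamped with its 60 mm length along the vice's x, touching the fixed jaw. With the jaw out, set it down 5 to 20 mm to +x of here, clear of both jaws; the closing jaw pushes it home. Sliding jaw: 25 thick, 90 wide, top z = 65, its face at x = -113 shut, -33 at the stop
- former_mid (a point): rectangular loose plain beech former, 70 tall, with small dark kerf marks round the edge of its top; stands upright; the point is its centre, 35 above its underside; 60 along its x, 44 along its y; 0.09 to 0.18 kg
- hex_former_mid (a point): bystander: hexagonal loose plain beech former, 70 tall, with small dark kerf marks round the edge of its top; stands upright; the point is its centre, 35 above its underside; 68 over its corners
- round_former_mid (a point): bystander: round loose plain beech former, 70 tall, with small dark kerf marks round the edge of its top; stands upright; the point is its centre, 35 above its underside; 60 in diameter
- glue: bystander: white glue bottle, 52 in diameter, 130 tall, upright; origin under its centre
- pen_cup: bystander: grey cup of pencils, 76 in diameter, 95 tall, pencils reach up to 170; origin under its centre
- tape_roll: bystander: large roll of tape lying flat, 96 in diameter, 24 high; origin under its centre
- tape_small: bystander: small roll of tape lying flat, 64 in diameter, 18 high; origin under its centre
- scissors: bystander: scissors with grey handles lying flat, 165 long, 11 high; origin near the rivet
- knife: bystander: black craft knife lying flat, 155 long, 15 high; origin under the middle of the handle

How it is judged:
By the outcome, as a careful person would: the job done as asked, in the order asked, and still so for the second after the job is handed in, with the robot touching nothing.
It also fails if it takes over 64 s, if anything falls off the work surface, if the arm or the gripper's body presses on something with over 40 N, if the wrist force passes 120 N, or if a joint passes its speed limit or range.

## Working session

There is one attempt and no reset: what is moved stays moved. The work goes in short steps, each a Python script; the robot and the scene stay as the last script left them, time stands still between calls to the robot, and variables do not carry over. Pictures are saved under pics/ and viewed, about 8 in all and at most 12, crops included, and the job is handed in when it is done.

```bash
mkdir -p pics; ls; cat > h.py <<'E'
import numpy as np, cv2
from cell import ctrl, viewer
def snap(cam,fn,box=None,k=1):
    im=viewer.grab_frame(cam); np.save(f'pics/{cam}.npy',im)
    if box: im=im[box[1]:box[3],box[0]:box[2]]
    im=cv2.resize(im,None,fx=k,fy=k,interpolation=cv2.INTER_CUBIC)
    cv2.imwrite('pics/'+fn,im[:,:,::-1])
def proj(cam,P):
    m=viewer.camera_model(cam);T=np.array(m['camera_from_world']);P=np.atleast_2d(P)
    c=P@T[:3,:3].T+T[:3,3]
    return np.c_[m['cx']+m['fx']*c[:,0]/-c[:,2], m['cy']-m['fy']*c[:,1]/-c[:,2]]
def unproj(cam,u,v,z):
    m=viewer.camera_model(cam);T=np.array(m['camera_from_world']);R=T[:3,:3]
    o=-R.T@T[:3,3]; d=R.T@np.array([(u-m['cx'])/m['fx'],-(v-m['cy'])/m['fy'],-1])
    return o+d*(z-o[2])/d[2]
E
python3 - <<'E'
from h import *
for c in('top','scene'):
    snap(c,c+'0.png',k=1.42); m=viewer.camera_model(c); print({k:v for k,v in m.items()})
E
```

```text
pics
{'fx': 408.81135462979717, 'fy': 408.81135462979717, 'cx': 272.6726951303115, 'cy': 210.68298992519954, 'camera_from_world': array([[ 0.00578704, -0.99997885,  0.00296779, -0.02294737],
       [ 0.99163393,  0.00612141,  0.12893672, -0.61553395],
       [-0.12895216,  0.0021968 ,  0.99164838, -1.23504887],
       [ 0.        ,  0.        ,  0.        ,  1.        ]])}
{'fx': 498.15688152491396, 'fy': 498.15688152491396, 'cx': 283.03578327064304, 'cy': 207.7142565365345, 'camera_from_world': array([[-1.81147846e-01,  9.83455548e-01,  8.01691909e-04,
         1.04435309e-01],
       [-7.84871697e-01, -1.45060739e-01,  6.02439874e-01,
         4.44735163e-01],
       [ 5.92589130e-01,  1.08501460e-01,  7.98163865e-01,
        -1.64017471e+00],
       [ 0.00000000e+00,  0.00000000e+00,  0.00000000e+00,
         1.00000000e+00]])}
```

View pics/top0.png

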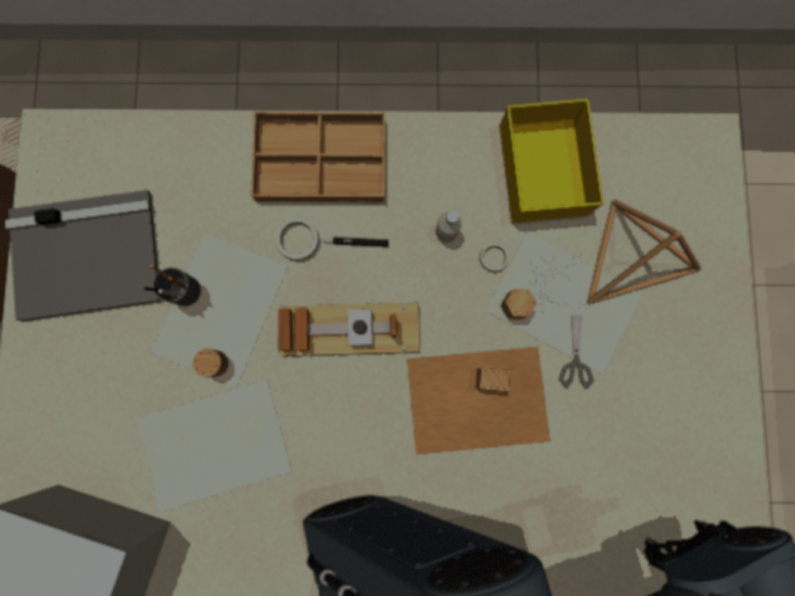

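View pics/scene0.png

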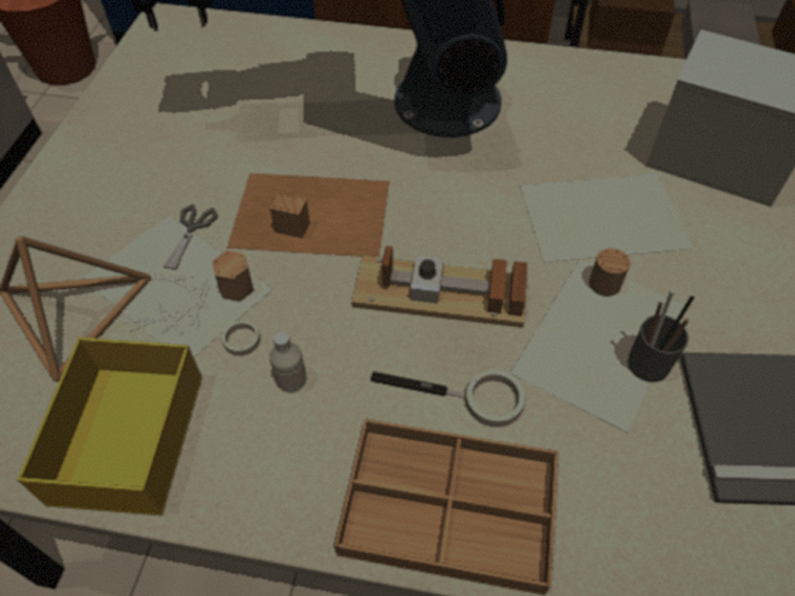

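Top view (1.42x): the vice is centred near (349,329) with its handle to the right (world -y). The rectangular former stands on the mat near (494,380). Now enlarged crops.

```bash
python3 - <<'E'
from h import *
snap('top','top1.png',(190,200,380,290),4.2)
snap('scene','scene1.png',(180,125,380,235),4)
E
```

```text
(no output)
```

View pics/top1.png

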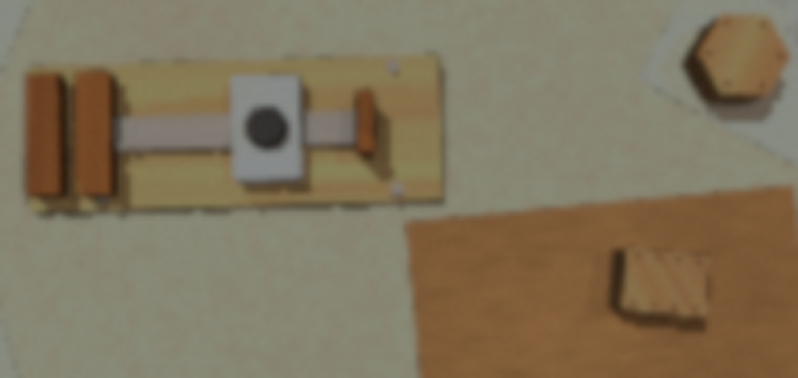

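View pics/scene1.png

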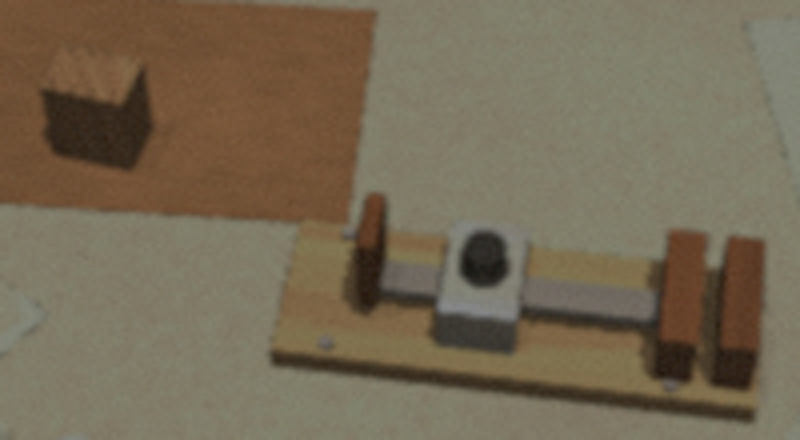

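The crops show the vice corners, the button at (267,128) top and (487,243) scene, and the former's top quad at (622–709, 248–318) in the top crop. I'll fit both poses to the corners.

```bash
cat > fit.py <<'E'
from h import *
from scipy.optimize import least_squares
def fit(obs,x0):
    def res(p,l=False):
        c,s=np.cos(p[2]),np.sin(p[2]); r=[]
        for cam,(k,ox,oy),L in obs:
            P=np.array([q[:3] for q in L])/1e3; uv=np.array([q[3:] for q in L],float)
            uv=(uv+.5)/k-.5+[ox,oy]
            W=np.c_[p[0]+c*P[:,0]-s*P[:,1],p[1]+s*P[:,0]+c*P[:,1],P[:,2]]
            r.append(proj(cam,W)-uv)
        return r if l else np.vstack(r).ravel()
    f=least_squares(res,x0,loss='soft_l1')
    return f.x,[np.round(a,1).tolist() for a in res(f.x,True)]
T=(4.2,190,200);S=(4,180,125)
E
python3 - <<'E'
from fit import *
vt=[(155,55,20,438,55),(155,-55,20,442,203),(25,0,80,267,128),(0,38,58,231,76),(50,38,58,299,76),(0,-38,58,234,183),(50,-38,58,303,180),
(-150,45,65,27,73),(-125,45,65,62,73),(-150,-45,65,30,195),(-125,-45,65,64,195)]
vs=[(155,55,20,273,352),(155,-55,20,303,222),(-155,55,20,755,408),(25,0,80,487,243),(50,38,58,438,313),(0,38,58,518,318),(50,-38,58,450,222),(0,-38,58,528,226),(-125,-45,65,727,238),(-150,-45,65,763,240)]
for o in([('top',T,vt)],[('scene',S,vs)],[('top',T,vt),('scene',S,vs)]): print(*fit(o,[.6,.08,-1.57]))
# former: local x (60) toward world -y
ft=[(-30,22,70,627,248),(30,22,70,709,251),(30,-22,70,705,318),(-30,-22,70,622,308)]
# scene: image left=-y(world)=local +x; near = world +x = local +y
fs=[(30,-22,70,65,48),(-30,-22,70,147,66),(-30,22,70,125,102),(30,22,70,42,90)]
for o in([('top',T,ft)],[('scene',S,fs)],[('top',T,ft),('scene',S,fs)]): print(*fit(o,[.5,-.25,-1.6]))
E
```

```text
[ 0.5517421   0.06419522 -1.53857688] [[[0.8, 0.2], [1.0, -0.2], [-0.1, -0.4], [0.4, 0.4], [0.5, 0.0], [0.1, -0.2], [0.1, 0.1], [-0.4, -0.1], [-0.5, -0.3], [-1.1, 0.4], [-0.9, 0.2]]]
[ 0.55201679  0.06604225 -1.53158742] [[[-0.9, -0.3], [-0.7, -0.4], [0.8, -0.0], [-0.4, 1.1], [-0.3, -0.2], [-0.3, 0.8], [0.7, -0.5], [0.5, 0.6], [-0.1, -0.9], [0.8, -0.3]]]
[ 0.55184205  0.06520079 -1.53597876] [[[0.4, -0.0], [0.7, -0.4], [-0.4, -0.5], [0.0, 0.4], [0.2, -0.1], [-0.2, -0.3], [-0.2, -0.0], [-0.8, -0.0], [-0.9, -0.3], [-1.4, 0.5], [-1.2, 0.3]], [[-1.2, -0.6], [-0.9, -0.7], [0.3, 0.1], [-0.8, 1.0], [-0.6, -0.4], [-0.7, 0.7], [0.5, -0.7], [0.2, 0.5], [-0.3, -0.8], [0.5, -0.2]]]
[ 0.44444307 -0.245995   -1.64996104] [[[-0.3, -0.3], [0.1, 0.7], [0.2, -0.5], [-0.1, 0.2]]]
[ 0.44509384 -0.24348073 -1.65298889] [[[-0.0, -0.5], [0.2, -0.9], [0.1, 1.5], [-0.2, 0.2]]]
[ 0.44438731 -0.24470867 -1.648174  ] [[[-0.7, -0.3], [-0.3, 0.7], [-0.2, -0.5], [-0.5, 0.2]], [[-0.4, -0.7], [-0.2, -1.2], [-0.2, 1.2], [-0.6, 0.0]]]
```

Both cameras agree to about 2 mm. Next I'll grip the handle along the vice's x (biased +x so the spring gives) and pull it out.

```bash
cat >> h.py <<'E'
from scipy.spatial.transform import Rotation as Ro
V=np.array([0.5518,0.0652,-1.536]); F=np.array([0.4444,-0.2447,-1.648])
def loc(p,x,y,z):
    c,s=np.cos(p[2]),np.sin(p[2]); return np.array([p[0]+c*x-s*y,p[1]+s*x+c*y,z])
def down(yaw,pos):  # tool down, tool x at yaw (mod pi); pick nearest reachable half-turn
    best=None
    for a in(yaw,yaw+np.pi):
        x=np.array([np.cos(a),np.sin(a),0]);z=np.array([0,0,-1.])
        q=Ro.from_matrix(np.c_[x,np.cross(z,x),z]).as_quat(); j=ctrl.solve_ik(pos,q)
        if j is not None:
            d=np.abs(np.array(j)-ctrl.read_joints()).max()
            if best is None or d<best[0]: best=(d,q,np.round(j,2))
    print('ik',best[0].round(2),best[2]); return best[1]
E
python3 - <<'E'
from h import *
p=loc(V,.099,0,.18); q=down(V[2],p); print(p)
ctrl.move_pose(p,q); ctrl.grip(.05)
p[2]=.061; ctrl.move_linear(p,feed=.12,f_stop=15)
print(ctrl.read_tool_pos(),ctrl.read_grip_width(),ctrl.read_force(),ctrl.read_clock())
ctrl.grip(0.0); print(ctrl.read_grip_width(),ctrl.read_force())
a=ctrl.read_tool_pos()
hit=ctrl.move_linear(loc(V,.099+.086,0,.061),feed=.05,f_stop=25)
b=ctrl.read_tool_pos(); print(hit,np.linalg.norm(np.array(b)-a),ctrl.read_force(),ctrl.read_grip_width(),ctrl.read_clock())
snap('top','top2.png',(190,200,380,290),4.2)
E
```

```text
ik 1.48 [-0.14  0.42  1.69 -0.    1.03  1.39]
[ 0.55524414 -0.03374007  0.18      ]
[ 0.55570236 -0.03379013  0.06167633] 0.049652848509770774 [-0.20636949  0.84097481 -0.68563051] 3.9917
0.012986998697604493 [-1.43427752  3.99433797  5.49156559]
True 0.0775103851324221 [0.1097586  7.24320395 6.27969075] 0.013297435903681794 5.8417
```

```bash
python3 - <<'E'
from h import *
ctrl.grip(.045); print(ctrl.read_force(),ctrl.read_clock())
p=np.array(ctrl.read_tool_pos()); p[2]=.2; ctrl.move_linear(p,feed=.2)
snap('scene','scene2.png',(180,125,380,235),4); print(ctrl.read_clock())
E
```

```text
[-0.0482351  -1.10112335  0.32310365] 6.3
7.1917
```

View pics/scene2.png

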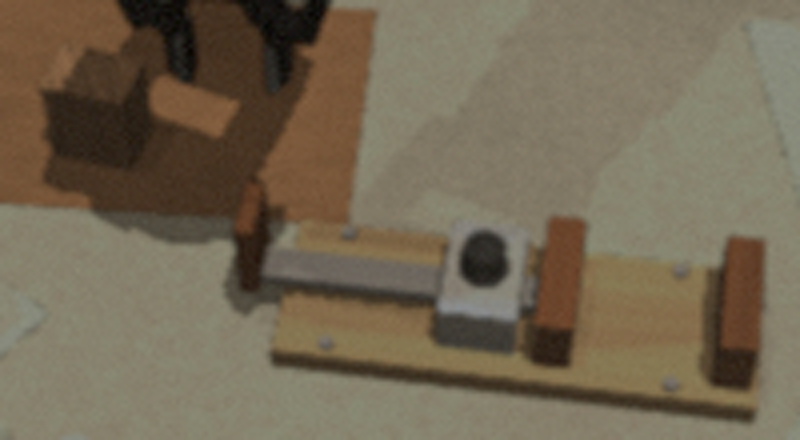

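The jaw is out and held: its face is at about (545,290), well clear of the fixed jaw at (735,300), and nothing is touching the handle. Next, grasp the former across its 44 mm width and carry it over.

```bash
python3 - <<'E'
from h import *
ctrl.grip(.085)
p=loc(F,0,0,.2); q=down(F[2]+np.pi/2,p); ctrl.move_pose(p,q)
p[2]=.036; print(ctrl.move_linear(p,feed=.12,f_stop=15))
ctrl.grip(0.02); print(ctrl.read_grip_width(),ctrl.read_force(),ctrl.read_tool_pos(),ctrl.read_clock())
p[2]=.21; ctrl.move_linear(p,feed=.15)
print(ctrl.read_grip_width(),ctrl.read_force())
p=loc(V,-.082,0,.21); q=down(V[2]+np.pi/2,p); ctrl.move_pose(p,q)
p[2]=.10; 
p[2]=.135; ctrl.move_linear(p,feed=.12)
print(ctrl.read_grip_width(),ctrl.read_tool_pos(),ctrl.read_clock())
snap('scene','scene3.png',(280,100,420,240),4); im=cv2.imread('pics/scene3.png')
snap('top','top3.png',(170,180,310,280),5)
im2=cv2.imread('pics/top3.png')[:, :]
E
```

```text
ik 1.37 [-0.6   0.31  1.79 -0.    1.04  2.62]
False
0.043231124889482185 [-0.62044546  0.91501625  4.63490406] [ 0.44458554 -0.24479185  0.03643234] 10.8833
0.04322564608252375 [-0.74665411 -1.17812716 -2.0762476 ]
ik 2.48 [ 0.18  0.41  1.63 -0.    1.11  0.15]
0.043014871187812505 [0.54939595 0.14716746 0.13564564] 15.0917
```

View pics/scene3.png

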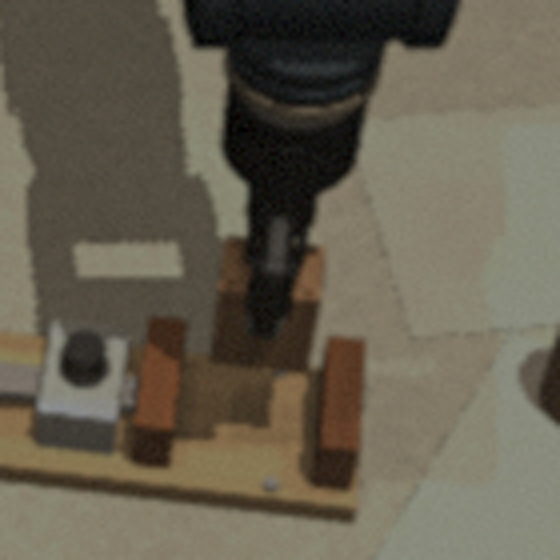

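The former hangs upright, with the finger centred on its face at (267,300), above the gap between the jaws. Lowering it now.

```bash
python3 - <<'E'
from h import *
p=loc(V,-.082,0,.0545); print(ctrl.move_linear(p,feed=.06,f_stop=6),ctrl.read_tool_pos(),ctrl.read_force())
ctrl.grip(.065); p[2]=.2; ctrl.move_linear(p,feed=.15)
q=loc(V,.04,-.0,.2); ctrl.grip(0.0); b=loc(V,.025,0,.2)
ctrl.move_pose(b,down(V[2]+np.pi/2,b))
b[2]=.11; ctrl.move_linear(b,feed=.15)
print(ctrl.read_clock(),ctrl.read_tool_pos())
snap('scene','scene4.png',(230,100,420,240),4)
E
```

```text
True [0.54874378 0.1471148  0.05646144] [-2.24735356 -0.13248821  7.74702301]
ik 0.19 [-0.01  0.39  1.67 -0.    1.08 -0.05]
19.7667 [0.55318224 0.04064612 0.11074338]
```

View pics/scene4.png

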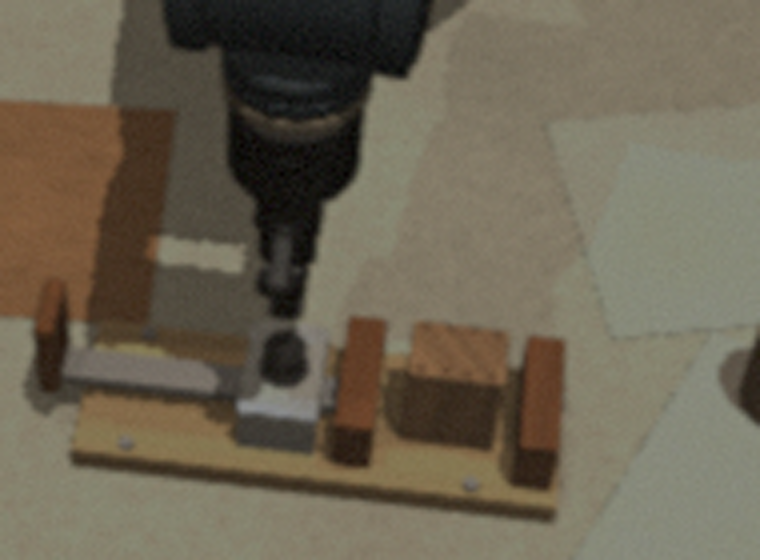

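The former stands upright and square, clear of both jaws (former top at x≈410–508, jaws at 350 and 545). The closed fingers are over the button at (285,355). Pressing it now.

```bash
python3 - <<'E'
from h import *
b=loc(V,.025,0,.0655)
print(ctrl.move_linear(b,feed=.04,f_stop=18),ctrl.read_tool_pos(),ctrl.read_force())
ctrl.hold(.4); print(ctrl.read_tool_pos(),ctrl.read_force())
b[2]=.22; ctrl.move_linear(b,feed=.15)
j=list(ctrl.read_joints()); j[0]-=.7; ctrl.set_joints(j)
print(ctrl.read_clock())
snap('scene','scene5.png',(230,100,420,240),4); snap('top','top5.png',(190,200,380,290),4.2)
E
```

```text
True [0.55270826 0.04004485 0.06797619] [-3.59338999 -0.7719776  10.54137735]
[0.55273632 0.04002885 0.0679564 ] [-2.98813717  0.17999721 10.28996077]
23.7917
```

View pics/scene5.png

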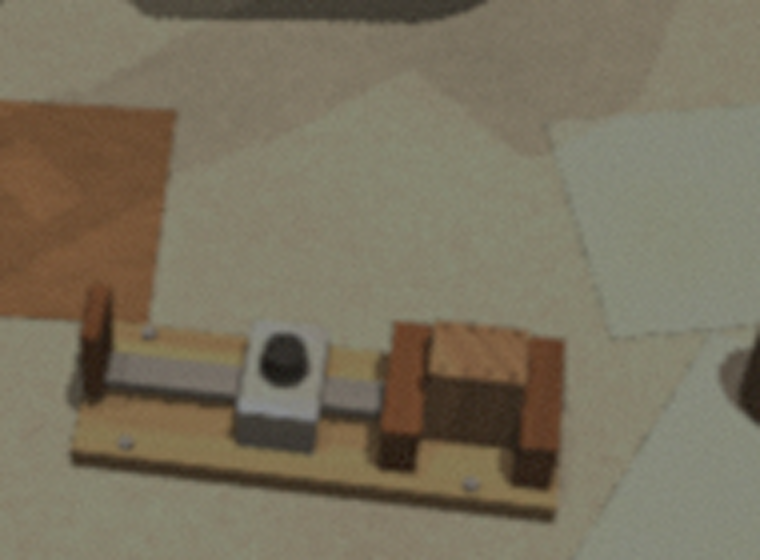

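View pics/top5.png

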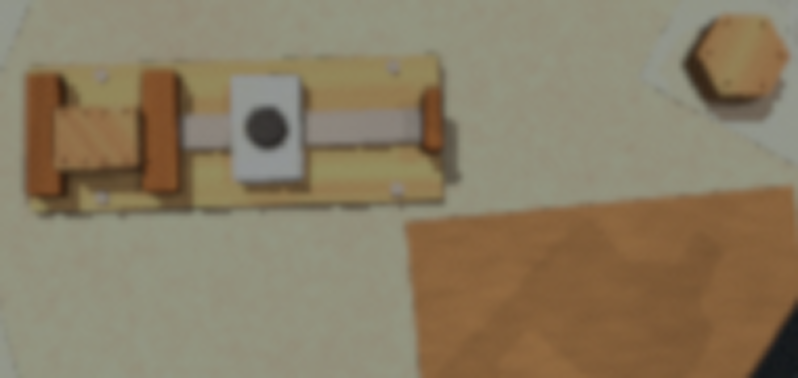

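Clamped, with the button back up. One numeric check of where the former sits relative to the seat, then hand in.

```bash
python3 - <<'E'
from fit import *
# former top at z=90 (clamped): corners read off top5 / scene5 crops
ft=[(-30,22,90,57,108),(30,22,90,139,108),(30,-22,90,142,166),(-30,-22,90,56,170)]
fs=[(30,-22,90,438,323),(-30,-22,90,526,331),(-30,22,90,524,384),(30,22,90,430,377)]
from h import V
for o in([('top',T,ft)],[('scene',(4,230,100),fs)]):
    x,_=fit(o,[.55,.15,-1.54]); d=x[:2]-V[:2]; c,s=np.cos(V[2]),np.sin(V[2])
    print('in vice frame mm',1e3*(c*d[0]+s*d[1]),1e3*(-s*d[0]+c*d[1]),'yaw deg',np.degrees(x[2]-V[2]))
print(ctrl.read_force(),ctrl.read_clock()); ctrl.finish_job()
E
```

```text
in vice frame mm -92.71072978833304 -5.789743998453902 yaw deg -0.03388931262920695
in vice frame mm -95.34405975035611 -4.4177984820191005 yaw deg 1.7045927983267293
[ 0.41498876 -0.6230267  -0.03177997] 23.8917
the job is handed in; nothing more can be done
```

The job is done and handed in at about 24 s of the 64 s allowed. The one flaw is that the former sits about 5 mm off the vice's centreline.

**What I did:**
- I pulled the handle about 78 mm until the force showed the stop, then let go. The picture showed the catch holding the jaw.
- I gripped the rectangular former across its 44 mm width (the fingers read 43 mm) and stood it on the bed, clear of both jaws.
- I pressed the button to z = 0.068, which is fully down. The jaw closed, and I moved the arm clear.

**Last checks:**
- **Clamping:** both final pictures show the former upright between both jaws, with the button back up.
- **Position along the vice:** I measured x = -93 mm from the top camera and -95 mm from the scene camera, against a seat at -95 mm.
- **Squareness:** the two cameras gave a turn of 0.0° and 1.7°. The 1.7° is within what I can read from the corners.
- **Sideways offset:** both cameras put the former at y = -4 to -6 mm, not 0. I had aimed for 0 and did not correct it, because the hand-in was in the same script as this check. The former is still well inside the 90 mm wide jaws.
- **Other objects:** I knowingly touched nothing else. The final crops show the hexagonal former unmoved, but I did not check the other objects again in a full picture.

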